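# Slide the bit rack past the spring gate

## Robot

A 7-joint arm with a two-finger parallel gripper is mounted at the origin on a cart in front of the work surface, level with it; the furniture and walls round the work are solid. World frame = base frame: x ahead of the robot, y to its left, z up, the work surface at z = 0. Lengths are in m, angles in rad, forces in N, time in s.
With the tool pointing down it reaches from about 0.35 to 0.9 m from the base axis. Payload 7.2 kg.
Tool frame: the origin (TCP) lies midway between the tips of the shut fingers; the grasp point (between the pads) lies 19 mm behind it; z points along the fingers, y is the line along which they close (so a half turn about z gives the same grasp; the last joint's range is limited). The gripper opens to 85 mm and grips with 20 to 120 N. Pads are 22 mm wide; open, the fingers measure 114 mm over their backs; the gripper's body (76 mm by 85 mm) begins 54 mm behind the grasp point. The pads swing forward as they close: fully open they stand 13 mm farther back than shut.
Start: joints at [1.055, 0.411, -0.013, 1.596, 0.006, 1.134, -0.082], TCP at [0.271, -0.563, 0.231] pointing down, gripper open.
Joint ranges: [-2.95, 2.95], [-0.29, 1.99], [-1.47, 1.44], [0.14, 2.54], [-1.03, 4.17], [0.13, 1.85], [-2.86, 2.86]. Speed limits (rad/s): [2.39, 2.39, 3.01, 3.01, 3.14, 3.14, 3.14].

## Interface

Orientations are given as a rotation vector (axis times angle).
In Python, from cell import arm gives the robot as it stands. The module is installed in compiled form; this text tells all that it offers.
- The arm moves only by the tool move_arm, never from a script. Its argument "motion" is text: rows parted by semicolons, each of 7 numbers parted by spaces: the opening in per cent of the stroke, from 0 (shut) to 100 (fully open), then the shift along the world's x, y, z each as a share of 0.3 m, from -1 to 1, then the turn, a rotation vector about the world's x, y, z each as a share of 90 degrees, from -1 to 1. A call has 1 to 5 rows; each row is the pose to reach, as a shift and turn from the pose commanded when the call began; what a row does not reach only later rows make up. A row lasts 1/8 s, in which the tool goes at most 62.5 mm and 10.7 degrees, less where a joint would pass 70% of its speed; a pose out of reach is approached as far as the arm can. A call with a number of a shift or a turn outside -1 to 1 is refused whole. A call with a gripper value outside its range is refused whole. The fingers move at their own pace and stop on an object; the grip force is fixed at half the most. Time passes only in rows, so rows that repeat a pose let the fingers close. It gives the time, the measured TCP pose, the force, the opening and the grip force at its end, in the units of the state.
- arm.get_obs(): the state, without advancing time (a new reading comes with each control period).
- arm.grab_frame(name): name is "side" or "top"; returns the picture (480x640x3 uint8, red, green, blue); there is no depth.
- arm.camera_info(name): a dict with "fx", "fy", "cx", "cy" (pixels), "world_to_cam" (4x4, takes a point from world to camera coordinates). Camera axes: x right, y down, z forward; pixel columns grow to the right and rows downward; lengths in m; the calibration is good to about 2 mm. A picture is of the moment at which its call begins. camera_info takes no time and is no camera call.
- arm.close_job(): hands the job in; it is judged then, once.
The state is a dict: "clock": time; "qpos": joint angles; "dq": joint speeds; "tau": joint torques, N m; "ee_pos": TCP position; "orientation": TCP orientation; "ft_force": force on the tool from outside, world axes, zero at the start; "moment": the same for the moment, N m; "opening": opening from 0.0 (shut) to 1.0 (fully open); "grasp_force": force on a finger pad.
Only numpy, scipy, OpenCV 4.12 (cv2) and the standard library are available. Lean on these libraries where they do the work, as an engineer would, in place of code of your own. Each camera call takes 0.05 s, during which the arm holds its last target. There are 200 camera calls.

## Task

Press the yellow paddle down with one fingertip to swing the red gate up and hold it up, and meanwhile, with the other fingertip behind the blue push plate, push the rack of bits along the chute under the raised gate until it is fully home against the end stop. Only then let go of the paddle, so that the gate falls shut behind the block of bits, and leave everything untouched. The rack must only be pushed along the chute floor, never lifted or rammed into the gate, and the things standing about must be left where they are.

Things in the scene. Friction and masses are not known exactly. Their poses are not given: they have to be found in the camera images.
- chute: open wooden chute fixed to the bench, 76 mm wide, x = -102 to 228 mm. Origin on the bench top on its centre line; x = push direction, y left, z up. Floor top z = 6 mm; wall tops z = 30 mm, inner faces y = +-32 mm. The gate crosses it at x = 120 mm. Two hinge brackets, 58 mm tall, stand outside the right wall at x = -98 and 150 mm. All 'chute' numbers in these notes are in this frame.
- gate (a joint): angle of the gate in rad: 0 shut, 0.8 fully up. The hinge shaft lies along the chute's x at chute y = -46 mm, z = 50 mm. A spring shuts the gate as soon as the paddle is let go. From about 0.5 rad up the gate clears the rack and its bits.
- tongue (a point): middle of the lower edge of the red gate's tongue; shut, at chute x = 120, y = 14, z = 18 mm. The red leaf, 6 mm thick, crosses the chute at chute x = 120 mm. Its tongue (chute y = 0 to 28 mm) hangs to chute z = 18 mm when shut and blocks the rack's block. Its highest point, fully raised, is about 115 mm above the bench.
- paddle (a point): middle of the top of the yellow plate joined to the gate, along the outside of the right wall: chute x = -93 to 97 mm, 10 to 60 mm out from the shaft (-y), 4 mm thick. Shut, it slopes up outwards 0.38 rad (edge at z = 74 mm). Pressed down anywhere along it (3 to 8 N), the gate rises by the same angle: at 0.6 rad its top 35 mm out is at z = 45 mm. A fingertip may slide along it.
- rack: loose rack, 150 mm long (x), 60 mm wide, 0.35 to 0.65 kg. Origin: centre of its underside; x along the chute. Front block with bits: x = -9 to 75 mm, 36 mm tall with bits; then a tail 8 mm thick, over which the shut gate fits; blue push plate at the back. Home (block against the end stop, whose face is at chute x = 218 mm): origin at chute x = 143 mm; starts at 5 to 33 mm.
- push (a point): centre of the rear face of the rack's blue push plate, 60 mm above the bench (rack x = -75 mm, z = 54 mm). The plate is 58 mm wide, 8 mm thick and its top is 77 mm above the bench. Axes as the rack's.
- tin: bystander, to be left alone: small round tin, white with a green lid, 68 mm across, 36 mm tall; origin at the centre of its foot or underside
- reel: bystander, to be left alone: black reel of tape lying flat, 62 mm across, 20 mm tall; origin at the centre of its foot or underside
- bar: bystander, to be left alone: turned aluminium bar standing on end, 22 mm across, 76 mm tall; origin at the centre of its foot or underside
- pot: bystander, to be left alone: red plastic pot with a screw lid, 48 mm across, 88 mm tall; origin at the centre of its foot or underside
- bung: bystander, to be left alone: black ribbed bung lying on its side, 30x44x30 mm; origin at the centre of its foot or underside
Mind the look-alikes: they are no part of the job. Leave any purple look-alike of the rack alone.

How it is judged:
On the way, in this order (a step that is already met when the one before it is completed fails the run):
1. a fingertip holds the gate up (over 0.45 rad) by the paddle while the rack is still in front of it (value of joint gate above 0.45 rad and contact force between the fingers and gate above 0.2 N and x of rack in the frame of chute below 0.05 m), for 0.1 s.
2. with the gate held up by the paddle, the rack is passing under it (value of joint gate above 0.42 rad and contact force between the fingers and gate above 0.2 N and x of rack in the frame of chute between 0.07 and 0.125 m), for 0.1 s.
3. the rack is home (within 8 mm of the stop) with the gate still held up (value of joint gate above 0.42 rad and contact force between the fingers and gate above 0.2 N and x of rack in the frame of chute above 0.135 m), for 0.1 s.
At the end, for the whole second after the job is handed in: The rack lies flat on the chute floor at rest, within 8 mm of the end stop, and the gate is shut (under 0.06 rad) behind its block of bits (x of rack in the frame of chute between 0.135 and 0.146 m and z of rack in the frame of chute below 0.01 m and angle between rack's own z axis and vertical below 0.05 rad and value of joint gate below 0.06 rad and linear speed of rack below 0.01 m/s); the robot touches nothing.
It fails at once if the rack is lifted (over 10 mm) or tipped (over 0.2 rad) (z of rack in the frame of chute above 0.016 m or angle between rack's own z axis and vertical above 0.2 rad).
It fails at once if the rack is rammed into the gate, or the gate dropped on it (over 6 N) (contact force between gate and rack above 6 N).
It fails at once if a bystander is moved by more than 20 mm (distance of any of tin, reel, bar, pot, bung from where it was at the start of the episode above 0.02 m).
It also fails if it takes over 48 s, if anything falls off the work surface, if the arm or the gripper's body presses on something with over 40 N, if the wrist force passes 120 N, or if a joint passes its speed limit or range.

## Working session

There is one attempt and no reset: what is moved stays moved. The work goes in short steps, Python scripts to look and compute and a tool call to move; the robot and the scene stay as the last step left them, time stands still between calls to the robot, and variables do not carry over. Pictures are saved under pics/ and viewed, at most 12 in all, crops included, and the job is handed in when it is done.

Besides the shell and the picture viewer there is one more tool, called by a JSON object that holds its "api" and its "payload", one argument or row to a line. move_arm: Moves the arm, as the interface text tells. Shift numbers are shares of 0.3 m and turn numbers shares of 90 degrees, none past 1 either way. Its arguments: {"type":"object","properties":{"motion":{"type":"string"}},"required":["motion"]}

```bash
mkdir -p pics; python3 - <<'E'
from cell import arm
import cv2
for n in("top","side"):
    cv2.imwrite(f"pics/{n}0.png",arm.grab_frame(n)[:,:,::-1]); c=arm.camera_info(n); print(n,c)
print(arm.get_obs())
E
```

```text
top {'fx': 538.4925752585991, 'fy': 538.4925752585991, 'cx': 314.60500130082806, 'cy': 241.3076591317052, 'world_to_cam': array([[-0.02221606, -0.99972045, -0.00809165,  0.06411837],
       [-0.99299202,  0.02300479, -0.11592076,  0.64456679],
       [ 0.1160745 ,  0.00545964, -0.9932255 ,  1.02839108],
       [ 0.        ,  0.        ,  0.        ,  1.        ]])}
side {'fx': 464.8241306516393, 'fy': 464.8241306516393, 'cx': 322.0914177340092, 'cy': 238.09283529819282, 'world_to_cam': array([[ 9.99854982e-01, -4.14275164e-04,  1.70247904e-02,
        -6.46979422e-01],
       [ 1.39642438e-02, -5.52267894e-01, -8.33549742e-01,
         8.90883119e-02],
       [ 9.74756409e-03,  8.33666601e-01, -5.52182020e-01,
         8.67501352e-01],
       [ 0.00000000e+00,  0.00000000e+00,  0.00000000e+00,
         1.00000000e+00]])}
{'clock': 0.1, 'qpos': array([ 1.05482709,  0.41182924, -0.01269126,  1.59696633,  0.0055592 ,
        1.13429558, -0.08219279]), 'dq': array([-0.00017273, -0.00263842,  0.00062371, -0.00185483, -0.00142105,
        0.00039813, -0.00029935]), 'tau': array([ 4.03981583e-03, -6.01825690e+01,  6.85140174e-01, -3.00088513e+01,
        1.41087407e-02,  6.31991177e-03,  5.51883488e-05]), 'ee_pos': array([ 0.27036908, -0.56299583,  0.230529  ]), 'orientation': array([-3.06181404e+00, -6.97172930e-01,  6.23941184e-04]), 'ft_force': array([-0.29998444, -0.44310825,  0.126085  ]), 'moment': array([-0.04452619,  0.00135229,  0.02813805]), 'grasp_force': 0.0, 'opening': 1.0032706687610977}
```

View pics/top0.png

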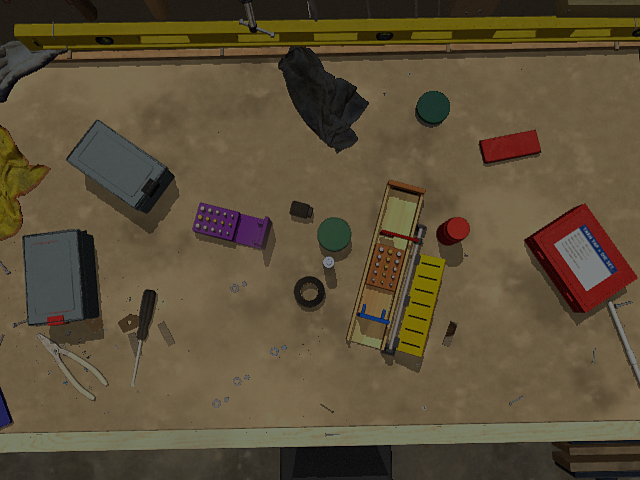

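View pics/side0.png

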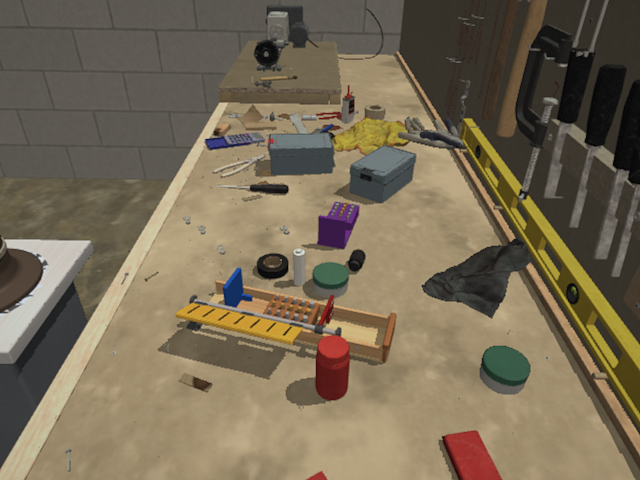

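The top view shows the chute pointing away from the robot (far end at about (407,186), near end at (366,346)). The paddle is yellow at (420,305), the blue plate at (373,314) and the gate at (402,236). The purple look-alike is at (232,225). The side view shows the same chute, with the pot close to its gate end at (332,368).

```bash
cat > h.py <<'E'
from cell import arm
import cv2, numpy as np
def mask(img,lo,hi,roi):
    m=cv2.inRange(cv2.cvtColor(img,cv2.COLOR_RGB2HSV),lo,hi); z=np.zeros_like(m); x0,y0,x1,y1=roi; z[y0:y1,x0:x1]=m[y0:y1,x0:x1]; return z
def cast(n,uv,z):
    c=arm.camera_info(n);W=c["world_to_cam"];R,t=W[:3,:3],W[:3,3];o=-R.T@t
    d=R.T@np.array([(uv[0]-c["cx"])/c["fx"],(uv[1]-c["cy"])/c["fy"],1]);return o+d*(z-o[2])/d[2]
def proj(n,p):
    c=arm.camera_info(n);q=c["world_to_cam"]@np.append(p,1);return np.array([c["fx"]*q[0]/q[2]+c["cx"],c["fy"]*q[1]/q[2]+c["cy"]])
E
python3 - <<'E'
from h import *
np.set_printoptions(precision=4,suppress=True)
t=cv2.imread("pics/top0.png")[:,:,::-1]
s=cv2.imread("pics/side0.png")[:,:,::-1]
m=mask(t,(20,120,90),(35,255,255),(385,245,460,365))
m=cv2.morphologyEx(m,cv2.MORPH_CLOSE,np.ones((7,7)))
c=max(cv2.findContours(m,0,2)[0],key=cv2.contourArea)
q=cv2.approxPolyDP(c,5,True)[:,0]; print("paddle",q.tolist(),cv2.contourArea(c), cv2.boxPoints(cv2.minAreaRect(c)).tolist())
b=mask(t,(100,120,60),(125,255,255),(340,290,410,335)); ys,xs=np.nonzero(b); print("blue",xs.min(),xs.max(),ys.min(),ys.max())
b=mask(s,(100,120,60),(125,255,255),(210,255,260,320)); c=max(cv2.findContours(b,0,2)[0],key=cv2.contourArea); print("blue side",cv2.approxPolyDP(c,2,True)[:,0].tolist())
cv2.imwrite("pics/c0.png",cv2.resize(t[170:370,330:460,::-1],None,fx=3,fy=3,interpolation=2)[:600])
cv2.imwrite("pics/c1.png",cv2.resize(s[250:375,165:405,::-1],None,fx=3.3,fy=3.3,interpolation=2))
E
```

```text
paddle [[423, 254], [396, 348], [419, 356], [445, 261]] 2527.0 [[395.00006103515625, 350.0], [419.35302734375, 252.58824157714844], [445.47064208984375, 259.11767578125], [421.11767578125, 356.5294189453125]]
blue 360 388 304 323
blue side [[240, 268], [237, 268], [223, 286], [225, 304], [235, 306], [242, 298], [251, 300], [250, 295], [242, 292]]
```

View pics/c0.png

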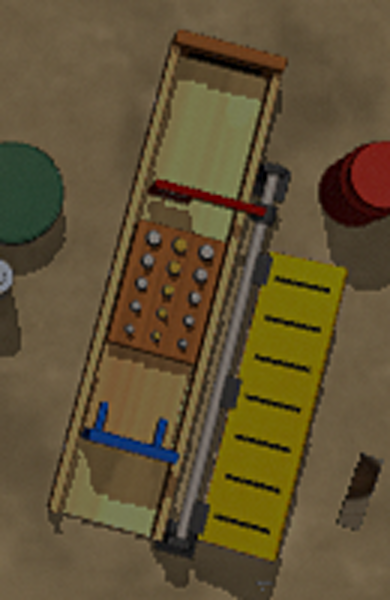

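The crop shows the plate's top edge running from about (358,313) to (389,323), with two gussets in front of it. The paddle corners are clean, and the chute's near end corners are at about (347,340) and (382,349).

```bash
python3 - <<'E'
from h import *
from scipy.spatial.transform import Rotation as Ro
np.set_printoptions(precision=4,suppress=True)
c,s=np.cos(.38),np.sin(.38)
zo,zi=.074,.056
L=[((445.5,260.5),(.097,-.046-.06*c),zo),((419.5,356.5),(-.093,-.046-.06*c),zo),((422.5,254),(.097,-.046-.01*c),zi),((396,348),(-.093,-.046-.01*c),zi),((346.7,340.3),(-.102,.038),.03),((382.5,349.5),(-.102,-.038),.03)]
W=np.array([cast("top",u,z)[:2] for u,_,z in L]);C=np.array([p for _,p,_ in L])
a=(W-W.mean(0));b=C-C.mean(0)
th=np.arctan2((b[:,0]*a[:,1]-b[:,1]*a[:,0]).sum(),(a*b).sum())
R=np.array([[np.cos(th),-np.sin(th)],[np.sin(th),np.cos(th)]]);o=W.mean(0)-R@C.mean(0)
print("yaw",th,"o",o,"res",(W-(C@R.T+o))*1000)
T=lambda x,y:R@[x,y]+o
for u in((358.5,312.5),(389,322.5)): print("blue top (chute)",R.T@(cast("top",u,.077)[:2]-o))
for n,p in dict(g=(.12,.014,.05),near=(-.102,-.038,.03),nearL=(-.102,.038,.03),po=(.097,-.1017,.074),far=(.228,-.038,.03),blueside=(-.058,-.029,.077)).items(): print(n,proj("side",[*T(*p[:2]),p[2]]))
np.savez("ch.npz",R=R,o=o)
q=Ro.from_rotvec(arm.get_obs()["orientation"]);print(q.as_matrix())
print("tool y ang",np.degrees(np.arctan2(*q.as_matrix()[[1,0],1])), "want",np.degrees(th)+90)
E
```

```text
yaw -0.3094834599162149 o [ 0.5392 -0.0745] res [[-1.5089  2.3036]
 [ 1.4504  1.7813]
 [-0.6641 -2.3645]
 [ 2.3347 -1.8508]
 [-2.8015 -1.5643]
 [ 1.1895  1.6947]]
blue top (chute) [-0.0462  0.0318]
blue top (chute) [-0.0479 -0.028 ]
g [329.155  305.2736]
near [194.8125 305.3059]
nearL [216.5394 278.8102]
po [290.5943 340.6549]
far [386.6477 352.2901]
blueside [217.6837 285.9503]
[[ 0.9014  0.433  -0.0007]
 [ 0.433  -0.9014  0.0013]
 [-0.0001 -0.0015 -1.    ]]
tool y ang -64.34499390655756 want 72.2679039176947
```

View pics/c1.png

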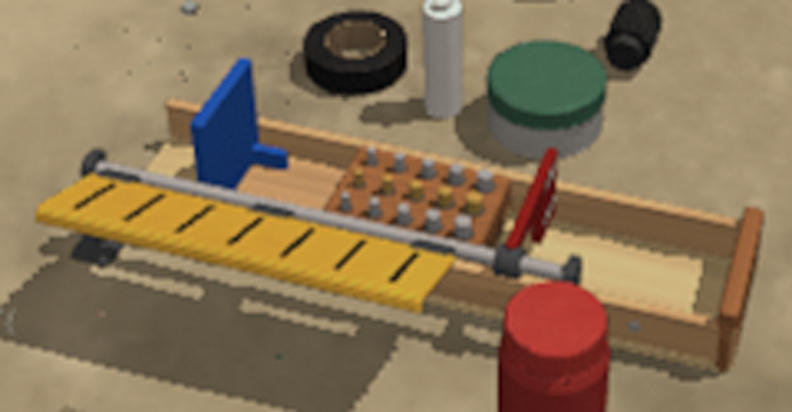

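{"api": "move_arm", "payload": {
  "motion": "80 0.07 0.16 0 0 0 -0.05; 80 0.14 0.32 0 0 0 -0.12; 80 0.21 0.48 0 0 0 -0.18; 80 0.28 0.64 0 0 0 -0.24; 80 0.34 0.8 0 0 0 -0.3"
}}

```text
clock: 0.72
ee_pos: [0.3731, -0.3216, 0.2311]
orientation: [-3.141, 0.041, 0.0]
ft_force: [0.3, -0.2, 0.4]
opening: 0.805
grasp_force: 0.0
```

{"api": "move_arm", "payload": {
  "motion": "80 0.06 0.16 0 0 0 -0.05; 80 0.12 0.32 0 0 0 -0.1; 80 0.18 0.48 0 0 0 -0.14; 80 0.24 0.64 -0.05 0 0 -0.18; 80 0.295 0.785 -0.1 0 0 -0.182"
}}

```text
clock: 1.35
ee_pos: [0.4615, -0.0861, 0.201]
orientation: [-3.104, 0.485, -0.001]
ft_force: [0.8, -0.7, 0.2]
opening: 0.796
grasp_force: 0.0
```

```bash
cat >> h.py <<'E'
from scipy.spatial.transform import Rotation as Ro
K=np.load("ch.npz")
def st():
    o=arm.get_obs();p=o["ee_pos"];m=Ro.from_rotvec(o["orientation"]).as_matrix()
    print("t",round(o["clock"],2),"tcp",p.round(4),"chute mm",(1000*(K["R"].T@(p[:2]-K["o"]))).round(1),"yaw",np.degrees(np.arctan2(m[1,1],m[0,1])).round(2),"tilt",m[:2,2].round(3),"F",o["ft_force"].round(2),"op",round(o["opening"],3),o["grasp_force"])
E
python3 -c "
from h import *
st()
for n in('top','side'): cv2.imwrite('pics/%s1.png'%n,arm.grab_frame(n)[:,:,::-1])
t=cv2.imread('pics/top1.png')[150:390,280:480];s=cv2.imread('pics/side1.png')[180:390,150:400]
cv2.imwrite('pics/j1.png',np.hstack([cv2.resize(t,(400,480)),cv2.resize(s,(400,480))]))"
```

```text
t 1.35 tcp [ 0.4615 -0.0861  0.201 ] chute mm [-70.6 -34.8] yaw -107.75 tilt [ 0. -0.] F [ 0.78 -0.71  0.21] op 0.796 0.0
```

View pics/j1.png

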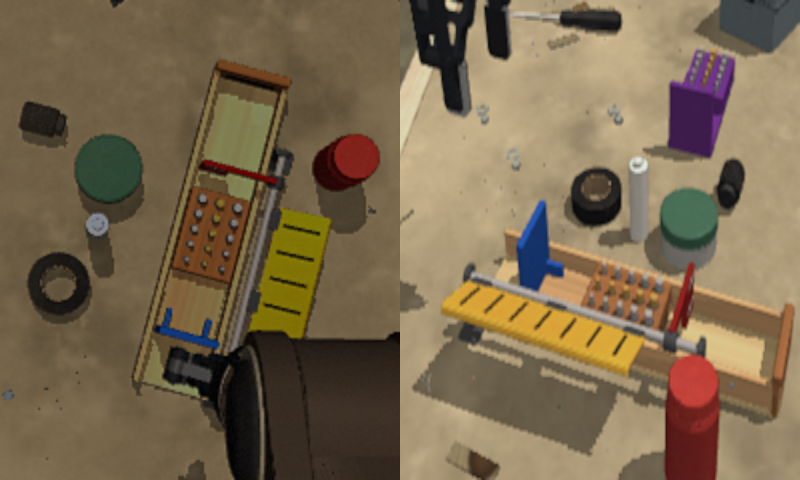

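Top view: a finger sits just behind the blue plate and left of the shaft, with the other over the paddle. Descending now.

{"api": "move_arm", "payload": {
  "motion": "80 0 0 -0.1 0 0 0; 80 0 0 -0.2 0 0 0; 80 0 0 -0.3 0 0 0; 80 0 0 -0.38 0 0 0; 80 0 0 -0.42 0 0 0"
}}

```text
clock: 2.08
ee_pos: [0.4602, -0.0883, 0.0741]
orientation: [3.104, -0.485, -0.003]
ft_force: [0.1, -0.3, 1.1]
opening: 0.803
grasp_force: 0.0
```

```bash
python3 -c "
from h import *
st()
for n in('top','side'): cv2.imwrite('pics/%s2.png'%n,arm.grab_frame(n)[:,:,::-1])
t=cv2.imread('pics/top2.png')[240:390,330:455];s=cv2.imread('pics/side2.png')[230:370,150:350]
cv2.imwrite('pics/j2.png',np.hstack([cv2.resize(t,(350,420)),cv2.resize(s,(450,420))]))"
```

```text
t 2.08 tcp [ 0.4602 -0.0883  0.0741] chute mm [-71.1 -37.3] yaw -107.75 tilt [-0.002  0.   ] F [ 0.06 -0.28  1.05] op 0.803 0.0
```

View pics/j2.png

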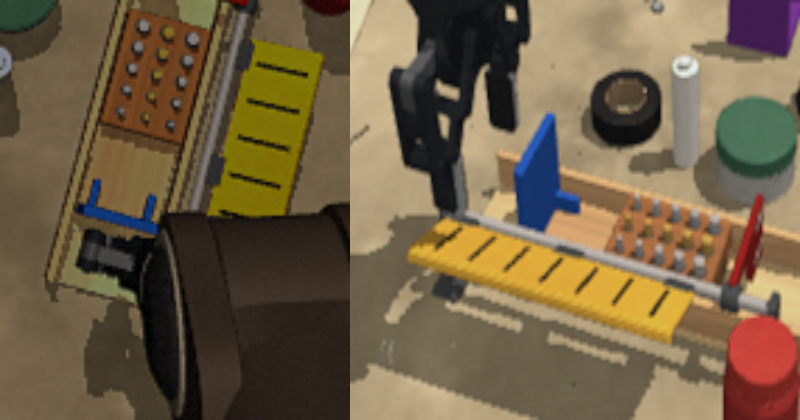

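```bash
python3 -c "
from h import *
for u in((219,272),(195,302)):
  for z in(.07,.08,.09): print(u,z,(1000*(K['R'].T@(cast('side',u,z)[:2]-K['o']))).round())
"
```

```text
(219, 272) 0.07 [-79.  13.]
(219, 272) 0.08 [-72.   2.]
(219, 272) 0.09 [-64. -10.]
(195, 302) 0.07 [-77. -69.]
(195, 302) 0.08 [-70. -78.]
(195, 302) 0.09 [-63. -88.]
```

{"api": "move_arm", "payload": {
  "motion": "80 0 0 -0.03 0 0 0; 80 0 0 -0.06 0 0 0; 80 0 0 -0.085 0 0 0; 80 0 0 -0.11 0 0 0; 80 0 0 -0.11 0 0 0"
}}

```text
clock: 2.8
ee_pos: [0.4613, -0.0888, 0.0422]
orientation: [3.103, -0.485, 0.001]
ft_force: [-0.5, -4.0, 5.1]
opening: 0.802
grasp_force: 2.4
```

```bash
cat >> h.py <<'E'
def gate():
    s=arm.grab_frame("side");m=mask(s,(0,140,60),(8,255,255),(290,180,350,335))|mask(s,(172,140,60),(180,255,255),(290,180,350,335))
    n,l,S,c=cv2.connectedComponentsWithStats(m); k=[tuple(S[i]) for i in range(1,n) if S[i][4]>15]; print("red",[tuple(map(int,a)) for a in k])
    T=lambda x,y,z:np.array([*(K["R"]@[x,y]+K["o"]),z])
    for g in(0,.4,.5,.6,.7,.8):
        y,z=.074,0.0  # leaf end
        a=lambda y,z:T(.12,-.046+y*np.cos(g)-z*np.sin(g),.05+y*np.sin(g)+z*np.cos(g))
        print(g,"tongue low far corner",proj("side",a(.074,-.032)).round(),"near",proj("side",a(.046,-.032)).round())
    return s
E
python3 -c "
from h import *
st(); s=gate(); cv2.imwrite('pics/s3.png',cv2.resize(s[190:370,150:400,::-1],(750,540)))"
```

```text
t 2.8 tcp [ 0.4613 -0.0888  0.0422] chute mm [-69.8 -37.4] yaw -107.76 tilt [ 0.    -0.001] F [-0.45 -4.02  5.06] op 0.802 2.359844292222988
red [(317, 284, 17, 43, 210)]
0 tongue low far corner [331. 314.] near [326. 325.]
0.4 tongue low far corner [333. 298.] near [328. 313.]
0.5 tongue low far corner [333. 294.] near [328. 310.]
0.6 tongue low far corner [333. 291.] near [328. 307.]
0.7 tongue low far corner [333. 288.] near [328. 305.]
0.8 tongue low far corner [332. 285.] near [328. 302.]
```

View pics/s3.png

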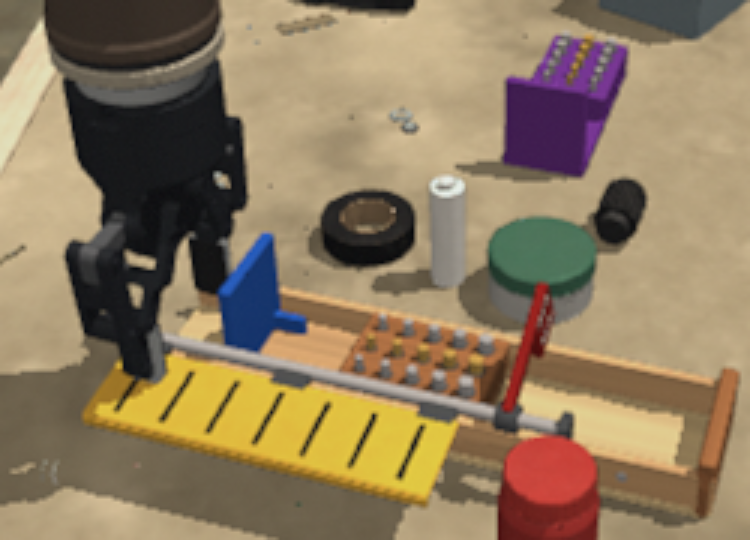

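```bash
python3 -c "
from h import *
T=lambda x,y,z:np.array([*(K['R']@[x,y]+K['o']),z])
for g in(0,.3,.4,.5,.6,.7,.8):
  f=.38-g; A=lambda y,z:T(.12,-.046+y*np.cos(g)-z*np.sin(g),.05+y*np.sin(g)+z*np.cos(g))
  print(g,'padcorner',proj('side',T(.097,-.046-.06*np.cos(f),.05+.06*np.sin(f))).round(1),*[proj('side',A(.074,z)).round(1) for z in(-.006,0,.01)])
"
```

```text
0 padcorner [290.6 341.5] [331.5 302.7] [331.6 299.9] [331.8 295.3]
0.3 padcorner [289.8 352.1] [331.6 293.1] [331.4 291.1] [331.  287.6]
0.4 padcorner [289.9 355.1] [331.4 290.5] [331.1 288.7] [330.5 285.8]
0.5 padcorner [290.1 357.7] [331.  288.2] [330.6 286.7] [329.9 284.3]
0.6 padcorner [290.4 360. ] [330.5 286.3] [330.  285.1] [329.1 283.2]
0.7 padcorner [290.9 361.9] [329.9 284.7] [329.3 283.9] [328.2 282.6]
0.8 padcorner [291.5 363.4] [329.2 283.6] [328.4 283.2] [327.2 282.5]
```

{"api": "move_arm", "payload": {
  "motion": "80 0 0 -0.01 0 0 0; 80 0 0 -0.022 0 0 0; 80 0 0 -0.022 0 0 0"
}}

```text
clock: 3.22
ee_pos: [0.4615, -0.088, 0.0361]
orientation: [3.104, -0.484, 0.001]
ft_force: [0.1, -3.3, 6.2]
opening: 0.798
grasp_force: 3.1
```

```bash
python3 -c "
from h import *
st(); s=arm.grab_frame('side'); cv2.imwrite('pics/s4.png',cv2.resize(s[190:370,150:400,::-1],(750,540)))
y=mask(s,(20,120,90),(35,255,255),(170,290,310,370)); c=max(cv2.findContours(y,0,2)[0],key=cv2.contourArea)[:,0]; print(c[c[:,1].argmax()], s.shape)
for f in('side0','side2'):
  y=mask(cv2.imread('pics/%s.png'%f)[:,:,::-1].copy(),(20,120,90),(35,255,255),(170,290,310,370)); c=max(cv2.findContours(y,0,2)[0],key=cv2.contourArea)[:,0]; print(c[c[:,1].argmax()])
"
```

```text
t 3.23 tcp [ 0.4615 -0.088   0.0361] chute mm [-69.9 -36.6] yaw -107.72 tilt [ 0.001 -0.   ] F [ 0.13 -3.32  6.19] op 0.798 3.0965002288576216
[291 362] (480, 640, 3)
[289 343]
[289 343]
```

View pics/s4.png

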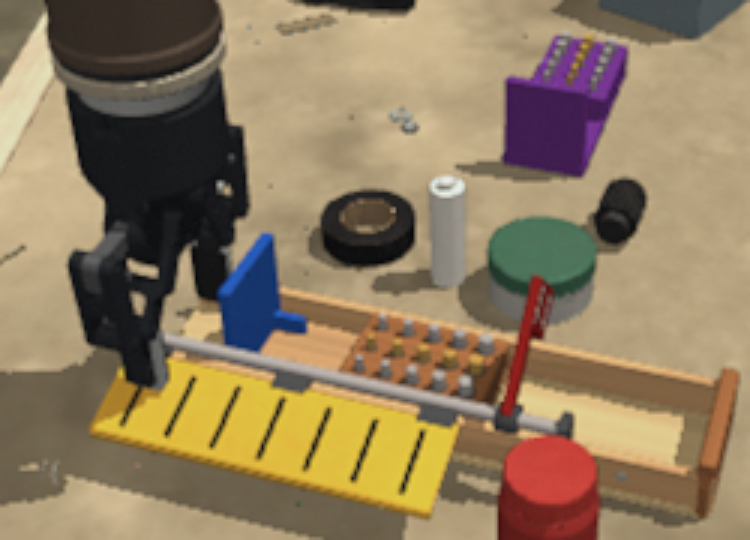

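The paddle edge has dropped 19 px and the leaf is raised, so the gate is at about 0.63 rad. The far finger hangs behind the blue plate. Now pushing.

{"api": "move_arm", "payload": {
  "motion": "80 0.016 -0.005 -0.004 0 0 0; 80 0.032 -0.01 -0.004 0 0 0; 80 0.048 -0.015 -0.004 0 0 0; 80 0.064 -0.02 -0.004 0 0 0; 80 0.079 -0.025 -0.004 0 0 0"
}}

```text
clock: 3.9
ee_pos: [0.48, -0.0943, 0.0339]
orientation: [3.104, -0.482, -0.014]
ft_force: [-14.0, 1.7, 13.2]
opening: 0.803
grasp_force: 7.5
```

```bash
cat >> h.py <<'E'
def look():
    st(); s=arm.grab_frame('side'); t=arm.grab_frame('top')
    y=mask(s,(20,120,90),(35,255,255),(170,290,310,370)); c=max(cv2.findContours(y,0,2)[0],key=cv2.contourArea)[:,0]; print("paddle",c[c[:,1].argmax()])
    b=mask(s,(100,120,60),(125,255,255),(210,255,330,330)); c=max(cv2.findContours(b,0,2)[0],key=cv2.contourArea)[:,0]; print("blue top px",c[c[:,1].argmin()])
    p=c[c[:,1].argmin()]; print("blue chute",(1000*(K['R'].T@(cast('side',p,.077)[:2]-K['o']))).round(1))
    return s,t
E
python3 -c "
from h import *
look()"
```

```text
t 3.9 tcp [ 0.48   -0.0943  0.0339] chute mm [-50.4 -36.9] yaw -107.67 tilt [-0.009  0.001] F [-13.96   1.69  13.17] op 0.803 7.507977734785527
paddle [293 363]
blue top px [244 269]
blue chute [-37.4  26.3]
```

```bash
python3 -c "
from h import *
s,t=look(); cv2.imwrite('pics/s5.png',np.hstack([cv2.resize(s[220:360,180:340,::-1],(480,420)),cv2.resize(t[200:350,340:450,::-1],(308,420))]))"
```

```text
t 4.0 tcp [ 0.4812 -0.0946  0.0339] chute mm [-49.2 -36.9] yaw -107.71 tilt [-0.007  0.001] F [-8.57  1.04  9.01] op 0.799 5.057042964035645
paddle [293 363]
blue top px [244 269]
blue chute [-37.4  26.3]
```

View pics/s5.png

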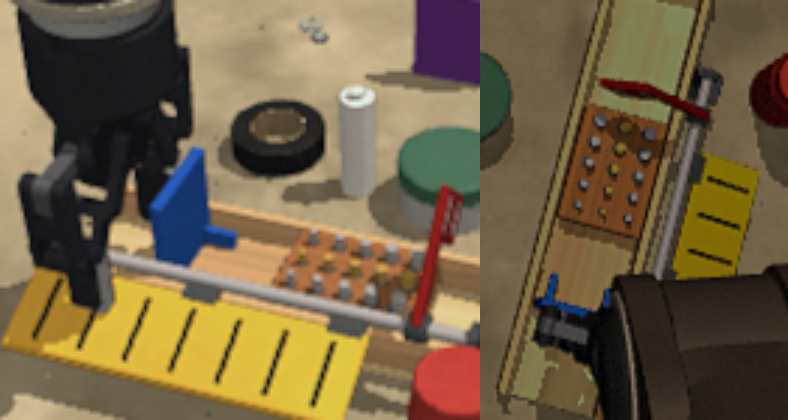

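Plate and block have moved about 8 mm with no tipping, and the gate is clear above the block. Continuing a little slower.

{"api": "move_arm", "payload": {
  "motion": "80 0.01 -0.003 0 0 0 0; 80 0.02 -0.006 0 0 0 0; 80 0.03 -0.009 0 0 0 0; 80 0.04 -0.012 0 0 0 0; 80 0.05 -0.016 0 0 0 0"
}}

```text
clock: 4.72
ee_pos: [0.4955, -0.0991, 0.0339]
orientation: [3.104, -0.483, -0.013]
ft_force: [-11.4, 1.3, 10.3]
opening: 0.8
grasp_force: 6.5
```

```bash
python3 -c "
from h import *
look()"
```

```text
t 4.72 tcp [ 0.4955 -0.0991  0.0339] chute mm [-34.2 -36.8] yaw -107.69 tilt [-0.008  0.001] F [-11.4    1.26  10.33] op 0.8 6.496841534972191
paddle [293 363]
blue top px [252 271]
blue chute [-22.1  25.6]
```

{"api": "move_arm", "payload": {
  "motion": "80 0.016 -0.005 0 0 0 0; 80 0.032 -0.01 0 0 0 0; 80 0.048 -0.015 0 0 0 0; 80 0.064 -0.02 0 0 0 0; 80 0.08 -0.026 0 0 0 0"
}}

```text
clock: 5.45
ee_pos: [0.5199, -0.107, 0.0339]
orientation: [3.104, -0.483, -0.012]
ft_force: [-10.6, 0.3, 9.6]
opening: 0.798
grasp_force: 6.1
```

```bash
python3 -c "
from h import *
look()"
```

```text
t 5.45 tcp [ 0.5199 -0.107   0.0339] chute mm [ -8.6 -36.8] yaw -107.69 tilt [-0.008  0.001] F [-10.6    0.26   9.58] op 0.798 6.061362705077045
paddle [293 363]
blue top px [266 273]
blue chute [ 2.7 28.2]
```

{"api": "move_arm", "payload": {
  "motion": "80 0.016 -0.005 0 0 0 0; 80 0.032 -0.01 0 0 0 0; 80 0.048 -0.015 0 0 0 0; 80 0.064 -0.02 0 0 0 0; 80 0.08 -0.026 0 0 0 0"
}}

```text
clock: 6.18
ee_pos: [0.544, -0.1148, 0.0339]
orientation: [3.104, -0.483, -0.012]
ft_force: [-10.5, 1.6, 8.4]
opening: 0.801
grasp_force: 5.9
```

{"api": "move_arm", "payload": {
  "motion": "80 0.016 -0.005 0 0 0 0; 80 0.032 -0.01 0 0 0 0; 80 0.048 -0.015 0 0 0 0; 80 0.064 -0.02 0 0 0 0; 80 0.08 -0.026 0 0 0 0"
}}

```text
clock: 6.8
ee_pos: [0.5681, -0.1224, 0.0339]
orientation: [-3.104, 0.483, 0.012]
ft_force: [-11.6, 1.8, 9.8]
opening: 0.802
grasp_force: 6.7
```

```bash
python3 -c "
from h import *
s,t=look(); cv2.imwrite('pics/s6.png',np.hstack([cv2.resize(s[220:370,220:400,::-1],(480,400)),cv2.resize(t[160:310,350:460,::-1],(293,400))]))"
```

```text
t 6.8 tcp [ 0.5681 -0.1224  0.0339] chute mm [ 42.1 -36.8] yaw -107.69 tilt [-0.008  0.001] F [-11.62   1.78   9.75] op 0.802 6.686301923473366
paddle [290 362]
blue top px [294 280]
blue chute [54.3 25.9]
```

View pics/s6.png

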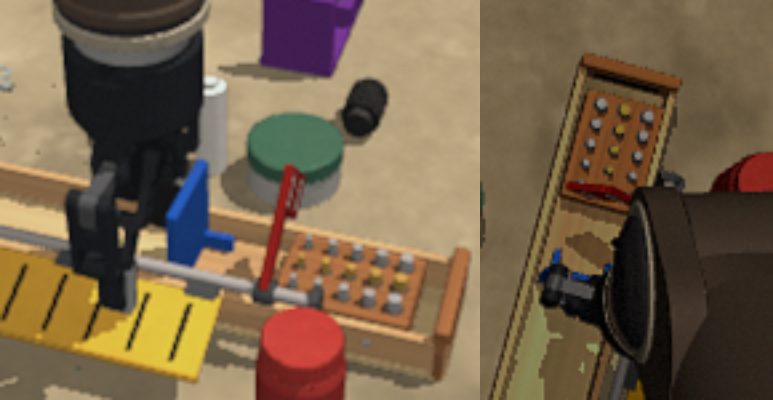

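The block is about 15 mm short of the end stop with the gate still up. Creeping the rest of the way.

{"api": "move_arm", "payload": {
  "motion": "80 0.008 -0.0025 0 0 0 0; 80 0.016 -0.005 0 0 0 0; 80 0.024 -0.0076 0 0 0 0; 80 0.032 -0.01 0 0 0 0; 80 0.036 -0.0115 0 0 0 0"
}}

```text
clock: 7.52
ee_pos: [0.5789, -0.1256, 0.0339]
orientation: [-3.104, 0.483, 0.012]
ft_force: [-11.3, 2.2, 9.0]
opening: 0.799
grasp_force: 6.7
```

{"api": "move_arm", "payload": {
  "motion": "80 0.004 -0.0013 0 0 0 0; 80 0.007 -0.0022 0 0 0 0"
}}

```text
clock: 7.78
ee_pos: [0.5809, -0.1262, 0.0339]
orientation: [-3.104, 0.482, 0.012]
ft_force: [-11.1, 2.9, 8.2]
opening: 0.798
grasp_force: 6.4
```

```bash
python3 -c "
from h import *
s,t=look(); cv2.imwrite('pics/s7.png',np.hstack([cv2.resize(s[270:360,310:400,::-1],(400,400)),cv2.resize(t[170:250,370:440,::-1],(350,400))]))"
```

```text
t 7.78 tcp [ 0.5809 -0.1262  0.0339] chute mm [ 55.4 -36.6] yaw -107.67 tilt [-0.008  0.002] F [-11.06   2.93   8.24] op 0.798 6.432101833052002
paddle [290 362]
blue top px [301 282]
blue chute [67.2 24.7]
```

View pics/s7.png

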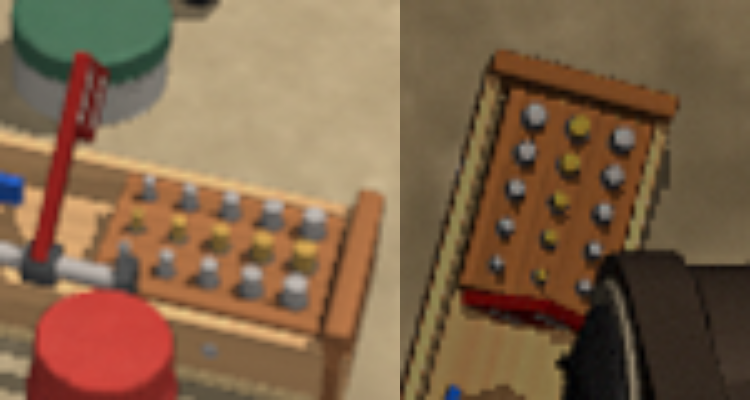

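The block is almost at the stop, with only a sliver of gap showing. Nudging until the force rises.

{"api": "move_arm", "payload": {
  "motion": "80 0.003 -0.001 0 0 0 0; 80 0.006 -0.002 0 0 0 0"
}}

```text
clock: 8.12
ee_pos: [0.5827, -0.1267, 0.0339]
orientation: [-3.104, 0.482, 0.012]
ft_force: [-10.4, 2.1, 9.1]
opening: 0.799
grasp_force: 6.5
```

{"api": "move_arm", "payload": {
  "motion": "80 0.003 -0.001 0 0 0 0; 80 0.006 -0.002 0 0 0 0"
}}

```text
clock: 8.38
ee_pos: [0.5828, -0.1267, 0.0338]
orientation: [-3.104, 0.481, 0.018]
ft_force: [-19.6, 4.4, 17.8]
opening: 0.798
grasp_force: 10.6
```

The TCP stalled and the force rose, so the rack is home. Backing off with the paddle still held, then raising slowly.

{"api": "move_arm", "payload": {
  "motion": "80 -0.01 0.003 0 0 0 0; 80 -0.02 0.006 0 0 0 0; 80 -0.035 0.011 0 0 0 0; 80 -0.048 0.015 0 0 0 0; 80 -0.048 0.015 0 0 0 0"
}}

```text
clock: 9.0
ee_pos: [0.5754, -0.1246, 0.0356]
orientation: [3.104, -0.484, 0.006]
ft_force: [1.8, -2.6, 5.5]
opening: 0.797
grasp_force: 2.9
```

```bash
python3 -c "
from h import *
look()"
```

```text
t 9.0 tcp [ 0.5754 -0.1246  0.0356] chute mm [ 49.7 -36.8] yaw -107.72 tilt [ 0.004 -0.001] F [ 1.84 -2.65  5.54] op 0.797 2.8501955899992026
paddle [292 362]
blue top px [302 282]
blue chute [68.7 25.2]
```

{"api": "move_arm", "payload": {
  "motion": "80 -0.01 0.003 0.01 0 0 0; 80 -0.01 0.003 0.022 0 0 0; 80 -0.01 0.003 0.034 0 0 0; 80 -0.01 0.003 0.046 0 0 0; 80 -0.01 0.003 0.058 0 0 0"
}}

```text
clock: 9.72
ee_pos: [0.5705, -0.1226, 0.0518]
orientation: [-3.103, 0.483, 0.002]
ft_force: [0.2, 1.3, 1.0]
opening: 0.798
grasp_force: 0.7
```

{"api": "move_arm", "payload": {
  "motion": "80 0 0 0.012 0 0 0; 80 0 0 0.024 0 0 0; 80 0 0 0.036 0 0 0; 80 0 0 0.048 0 0 0; 80 0 0 0.06 0 0 0"
}}

```text
clock: 10.35
ee_pos: [0.5708, -0.1236, 0.0701]
orientation: [3.104, -0.484, -0.0]
ft_force: [-0.8, 0.0, 0.5]
opening: 0.798
grasp_force: 0.0
```

{"api": "move_arm", "payload": {
  "motion": "80 0 0 0.08 0 0 0; 80 0 0 0.16 0 0 0; 80 0 0 0.26 0 0 0; 80 0 0 0.38 0 0 0; 80 0 0 0.5 0 0 0"
}}

```text
clock: 10.98
ee_pos: [0.5706, -0.1235, 0.2211]
orientation: [3.104, -0.484, -0.0]
ft_force: [-0.0, 0.2, 0.4]
opening: 0.799
grasp_force: 0.0
```

```bash
python3 -c "
from h import *
s,t=look(); cv2.imwrite('pics/s8.png',np.hstack([cv2.resize(s[220:370,220:400,::-1],(480,400)),cv2.resize(t[160:310,350:460,::-1],(293,400))]))"
```

```text
t 10.97 tcp [ 0.5706 -0.1235  0.2211] chute mm [ 44.8 -37.1] yaw -107.72 tilt [-0. -0.] F [-0.02  0.18  0.42] op 0.799 0.0
paddle [291 344]
blue top px [302 282]
blue chute [68.7 25.2]
```

View pics/s8.png

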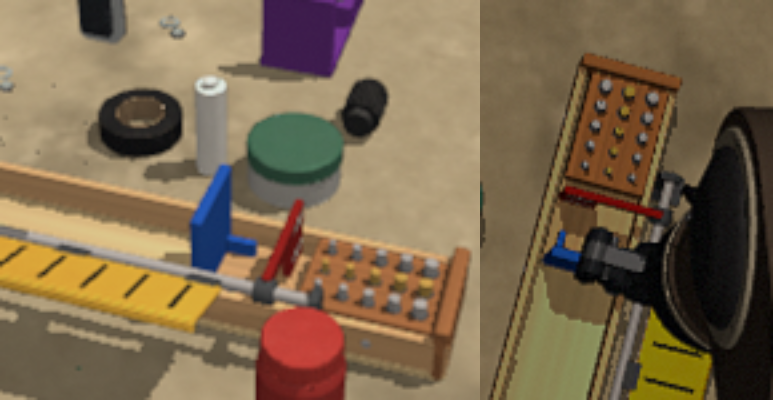

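The gate is shut behind the block (paddle back at row 344, from 343 at the start), the block sits against the stop, and the arm is clear. Handing in.

```bash
python3 -c "
from cell import arm
print(arm.close_job())"
```

```text
the job is handed in; nothing more can be done
None
```

The job is handed in at about 11 s on the robot's clock: the last pictures show the rack home against the end stop, the gate shut behind the block of bits and the arm clear of everything; the hand-in gave no verdict.

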